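# Step the vial carousel back one notch

### The arm

A 6-joint arm with a two-finger parallel gripper is mounted at the origin on the work surface. World frame = base frame: x ahead of the robot, y to its left, z up, the work surface at z = 0. Lengths are in m, angles in rad, forces in N, time in s.
With the tool pointing down it reaches from about 0.225 to 0.725 m from the base axis. Payload 3.1 kg.
Tool frame: the origin (TCP) lies midway between the tips of the shut fingers; the grasp point (between the pads) lies 19 mm behind it; z points along the fingers, y is the direction in which the jaws open and shut (so a half turn about z gives the same grasp; the last joint's range is limited). The gripper opens to 85 mm and grips with 20 to 120 N. Pads are 22 mm wide; open, the fingers measure 114 mm over their backs; the gripper's body (76 mm by 85 mm) begins 54 mm behind the grasp point. The pads swing forward as they close: fully open they stand 13 mm farther back than shut.
Start: joints at [-0.128, 0.048, 0.099, 1.622, 0, 1.443], TCP at [0.525, -0, 0.231] pointing down, gripper open.
Joint ranges: [-2.91, 2.91], [-0.99, 1.94], [-1.21, 1.42], [-2.12, 2.29], [-1.49, 1.47], [-3.14, 3.14]. Speed limits (rad/s): [2.79, 2.79, 3.14, 3.14, 3.14, 3.14].

### API

Orientations are given as a unit quaternion [w, x, y, z].
In Python, from cell import sense, optics, order gives the robot as it stands.
- The arm moves only by the tool play_rows, never from a script. Its argument "plan" is a list of rows, each a list of 3 entries, a list of its own where there are three numbers: the shift along the tool's x, y, z in m, then the turn, a rotation vector about the tool's x, y, z in rad, then the closure, from 0 (fully open) to 1 (shut). A call has 1 to 5 rows; each row shifts and turns the pose as measured when the row begins, along the tool's axes as they then stand; what a row does not reach is not made up. A row lasts 1/8 s, in which the tool goes at most 62.5 mm and 10.7 degrees, less where a joint would pass 70% of its speed; a pose out of reach is approached as far as the arm can. A call is refused whole if a number of a shift passes 0.0625 or a number of a turn 0.188, either way. A call with a gripper value outside its range is refused whole. The fingers move at their own pace and stop on an object; "newtons" is the grip in N (left out, the last holds). Time passes only in rows, so rows that do not move let the fingers close. It gives the time, the measured TCP pose, the force and the opening at its end, in the units of the state.
- sense(): the state, without advancing time (a new reading comes with each control period).
- optics.grab_frame(name): name is "scene" or "side" or "wrist"; returns (picture, depth): 480x640x3 uint8, blue, green, red; 480x640 float32, m along the optical axis (not along the pixel's ray), 0 where there is no reading.
- optics.camera_model(name): a dict with "fx", "fy", "cx", "cy" (pixels), "R" (3x3) and "t" (3): a world point X has camera coordinates R X + t. Camera axes: x right, y down, z forward; pixel columns grow to the right and rows downward; lengths in m; the calibration is good to about 2 mm. A picture is of the moment at which its call begins: read the wrist's pose just before it. camera_model takes no time and is no camera call; for the wrist camera it gives the pose at the moment of the call.
- order.job_done(): hands the job in, once; it reports no verdict.
The state is a dict: "t": time; "qpos": joint angles; "dq": joint speeds; "tau": joint torques, N m; "tcp_pos": TCP position; "eef_rot": TCP orientation; "ft_force": force on the tool from outside, world axes, zero at the start; "torque": the same for the moment, N m; "opening": opening from 0.0 (shut) to 1.0 (fully open).
Only numpy, scipy, OpenCV 4.12 (cv2) and the standard library are available. Lean on these libraries where they do the work, as an engineer would, in place of code of your own. Each camera call takes 0.05 s, during which the arm holds its last target.

### The job

The vial carousel has been advanced one place too far. With your fingertips only, push the pawl's upright lever away from the wheel so that the pawl lifts out of the teeth, push the wheel's post to turn the wheel back (clockwise seen from above) by exactly one notch, then push the lever back towards the wheel until the pawl is fully home in the next notch. Pick nothing up: leave the vials standing in the carousel, and the bottle and the tip box where they are.

Things in the scene. Friction and masses are not known exactly. Their poses are not given: they have to be found in the camera images.
- unit: fixed vial carousel, a round grey base with a horizontal aluminium wheel, 200 mm across, turning about the vertical axis through this origin (on the table). Unit +x points from that axis outward to the pawl's bracket, +y 90 degrees anticlockwise from it, z up.
- wheel_face (a point): centre of the wheel's upper face, 45 mm above the table. 12 saw teeth 12 mm high stand round its rim (radii 81 to 99 mm, pitch 30 degrees). Inside: a hub 40 mm across, 12 mm high, and three white square vial sockets, 36 mm wide, 14 mm high, 56 mm from the axis, at 0, +90 and -90 degrees from unit +x at wheel joint 0.
- wheel (a joint): wheel angle, rad: within 0.03 of 0 at the start; grows anticlockwise seen from above (forward); backward is negative. One notch is 30 degrees = 0.524 rad, so it must end at about -0.524. With the pawl home its nose blocks backward turning, with about 0.06 rad of play either way. Takes about 3 N on the post; stays where left.
- post_top (a point): centre of the top of the plain upright steel post on the wheel, by which it is turned: 14 mm in diameter, 55 mm high (45 to 100 mm above the table), 66 mm from the wheel's axis, opposite the pawl (at unit -x) at wheel joint 0. It turns with the wheel.
- pawl (a joint): pawl angle, rad: 0 = fully home (nose down between two teeth), growing as the nose lifts, 0.6 = stop. The nose clears the teeth above about 0.33. Starts within 0.02 of home. Stiff by friction (about 3 N on the lever 40 mm above the pivot); it stays at whatever angle it is left.
- pawl_pivot (a point): fixed middle of the pawl's horizontal hinge pin (along unit y), 125 mm from the wheel's axis along unit +x, 70 mm above the table. From it a bar 12 mm wide, 10 mm thick reaches 41 mm in towards the wheel, ending in a square 12 mm nose pointing down; a lever stands straight up. Bracket cheeks: 80 mm above the table, 26 mm either side.
- lever_top (a point): middle of the top edge of the pawl's upright lever, 75 mm above the hinge pin (145 mm above the table when home): a flat steel tab 30 mm wide (unit y), 7 mm thick, 34 mm high, on a stem 14 mm wide. Pushing it outward (unit +x, away from the wheel) lifts the nose; pushing it inward lowers it.
- vial_a_mid (a point): centre of a small amber vial with a cap, 27 mm in diameter, 52 mm high, standing loosely in the wheel's socket on the unit's +y side; turns with the wheel. To be left standing there.
- vial_b_mid (a point): centre of the same kind of vial in the socket on the unit's -y side. To be left standing there.
- bottle: loose white plastic bottle, 60 mm in diameter, 120 mm high, origin in the middle of its underside; stands beside the carousel on its +y side. To be left alone.
- tipbox: loose grey pipette-tip box, 85 by 122 mm, 54 mm high (57 with its black hole marks), origin in the middle of its underside; stands beside the carousel on its -y side. To be left alone.
There are look-alikes about, which are no part of the job. Leave any blue look-alike of the part that bears vial_a_mid alone. Leave any pink look-alike of the part that bears vial_b_mid alone.

How it is judged:
On the way, in this order (a step that is already met when the one before it is completed fails the run):
1. the pawl is lifted clear of the teeth while the wheel is still in its starting notch (value of joint pawl above 0.36 rad and value of joint wheel between -0.1 and 0.1 rad), for 0.1 s.
2. with the pawl up, the wheel is turned back one notch (value of joint pawl above 0.36 rad and value of joint wheel between -0.6236 and -0.4236 rad), for 0.1 s.
3. the pawl is pushed home in the next notch (value of joint pawl below 0.07 rad and value of joint wheel between -0.6236 and -0.4236 rad), for 0.1 s.
At the end, for the whole second after the job is handed in: The pawl is home (joint under 0.07 rad) in the notch one place back: the wheel stands 0.524 rad back of its zero, within 0.1 rad, wheel and pawl at rest; both vials upright in their sockets; bottle and tip box upright and within 30 mm of where they stood (all of step 3 and velocity of joint wheel between -0.05 and 0.05 rad/s and velocity of joint pawl between -0.05 and 0.05 rad/s and angle between each of vial_a_mid, vial_b_mid's own z axis and vertical below 0.3 rad and height (world z) of each of vial_a_mid, vial_b_mid below 0.081 m and distance of each of bottle, tipbox from where it was at the start of the episode below 0.03 m and angle between each of bottle, tipbox's own z axis and vertical below 0.2 rad); the robot touches nothing.
It fails at once if the wheel is turned forward, or back by a second notch (value of joint wheel above 0.25 rad or value of joint wheel below -0.9 rad).
It fails at once if a vial is lifted out of its socket or tipped (height (world z) of any of vial_a_mid, vial_b_mid above 0.085 m or angle between any of vial_a_mid, vial_b_mid's own z axis and vertical above 0.5 rad).
It fails at once if the bottle or the tip box is lifted, tipped or pushed away (distance of any of bottle, tipbox from where it was at the start of the episode above 0.03 m or height (world z) of any of bottle, tipbox above 0.015 m or angle between any of bottle, tipbox's own z axis and vertical above 0.4 rad).
It also fails if it takes over 56 s, if anything falls off the work surface, if the arm or the gripper's body presses on something with over 40 N, if the wrist force passes 120 N, or if a joint passes its speed limit or range.

## Working session

There is one attempt and no reset: what is moved stays moved. The work goes in short steps, Python scripts to look and compute and a tool call to move; the robot and the scene stay as the last step left them, time stands still between calls to the robot, and variables do not carry over. Pictures are saved under pics/ and viewed, and the job is handed in when it is done.

Besides the shell and the picture viewer there is one more tool, called after ">>>" in YAML: its name, and indented under it one key for each argument. play_rows: Moves the arm, as the interface text tells. Its arguments: {"type":"object","properties":{"plan":{"type":"array","items":{"type":"array"}},"newtons":{"type":"number"}},"required":["plan"]}

```bash
mkdir -p pics; ls
python3 - <<'E'
from cell import sense, optics, order
import cv2,numpy as np
s=sense();print({k:np.round(v,3).tolist() for k,v in s.items()})
for n in ["scene","side","wrist"]:
    m=optics.camera_model(n);p,d=optics.grab_frame(n)
    cv2.imwrite(f"pics/{n}0.png",p);np.savez(f"pics/{n}0.npz",p=p,d=d,**m)
    print(n,m, (d>0).mean())
E
```

```text
pics
{'t': 0.0, 'qpos': [-0.128, 0.049, 0.098, 1.622, -0.0, 1.443], 'dq': [0.0, 0.001, -0.001, -0.001, 0.0, 0.001], 'tau': [0.0, -33.878, 32.002, 0.02, -0.0, 0.0], 'tcp_pos': [0.524, 0.0, 0.23], 'eef_rot': [-0.001, 0.707, 0.707, -0.001], 'ft_force': [-0.203, -0.066, -0.809], 'torque': [0.011, -0.07, -0.036], 'opening': 1.0}
scene {'fx': 617.3785576778373, 'fy': 617.3785576778373, 'cx': 322.47021760071544, 'cy': 243.3963242506198, 'R': array([[-0.71578977,  0.69815833, -0.01483075],
       [ 0.42925661,  0.42314708, -0.79792563],
       [-0.55080284, -0.5775132 , -0.60257343]]), 't': array([ 0.36920403, -0.16874248,  1.44397643])} 0.9962239583333333
side {'fx': 574.6939459785997, 'fy': 574.6939459785997, 'cx': 311.7705123506277, 'cy': 245.1675006299961, 'R': array([[ 0.99905035, -0.03855812,  0.02028967],
       [-0.00112791, -0.48840407, -0.87261686],
       [ 0.04355602,  0.8717653 , -0.48798375]]), 't': array([-0.55564582,  0.12647209,  1.14429751])} 0.9959212239583334
wrist {'fx': 397.664317126505, 'fy': 397.664317126505, 'cx': 322.8711105844673, 'cy': 232.32375907759243, 'R': array([[ 9.99999090e-01,  3.08792186e-04, -1.31336923e-03],
       [ 6.40287056e-04, -9.65468573e-01,  2.60518759e-01],
       [-1.18757056e-03, -2.60519363e-01, -9.65467892e-01]]), 't': array([-0.5252527 , -0.03401384,  0.37711623])} 0.9957649739583333
```

View pics/scene0.png

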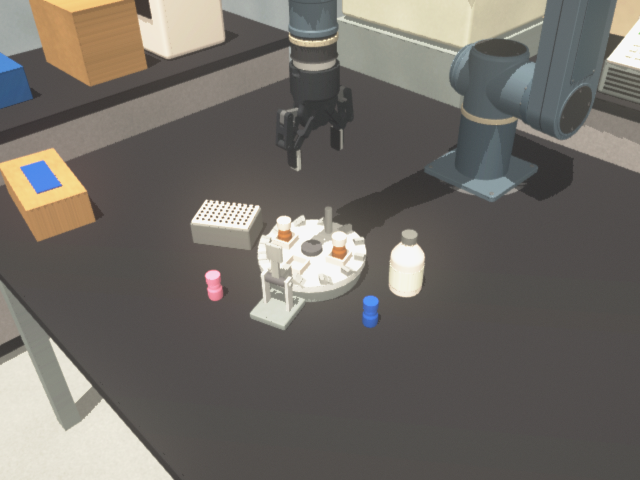

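View pics/side0.png

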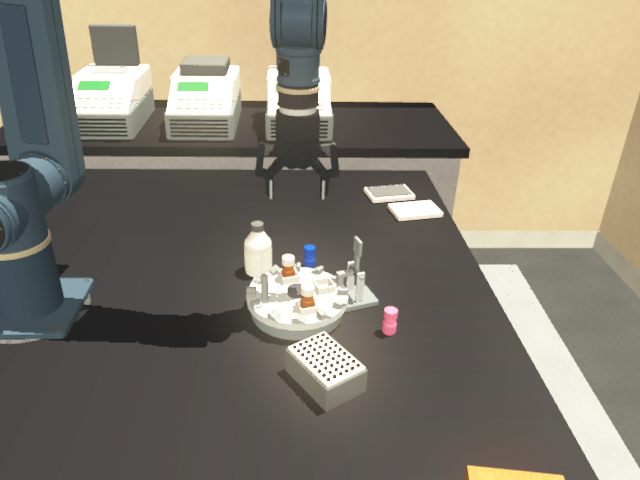

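View pics/wrist0.png

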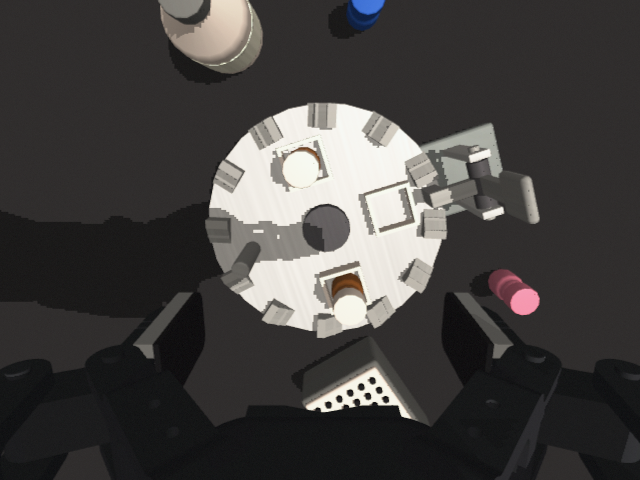

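The wrist picture shows the hub at (326,228), the grey post around (240,268), the pawl with its upright tab at (520,195), and the amber vials at (302,165) and (348,295). The look-alikes are blue at (365,10) and pink at (515,292). In the scene view the post is at (328,215) and the tab at (276,255). The tip box and bottle flank the wheel.

Possible confusions:
- **Lever tab:** the bracket cheeks at wrist (480,155) and (488,212).
- **Post:** its own shadow, or the hub.
- **Vials:** the blue and pink look-alikes.

Next I measure positions.

```bash
cat > h.py <<'E'
import numpy as np,cv2
def load(n): return dict(np.load(f"pics/{n}.npz"))
def cloud(f):
    d=f['d'];v,u=np.mgrid[0:480,0:640]
    c=np.stack([(u-f['cx'])/f['fx']*d,(v-f['cy'])/f['fy']*d,d],-1)
    X=(c-f['t'])@f['R']
    X[d<=0]=np.nan
    return X
def ray(f,u,v,z):
    r=np.array([(u-f['cx'])/f['fx'],(v-f['cy'])/f['fy'],1])@f['R'];o=-f['R'].T@f['t']
    return o+r*(z-o[2])/r[2]
def proj(f,X):
    c=f['R']@np.array(X)+f['t'];return c[0]/c[2]*f['fx']+f['cx'],c[1]/c[2]*f['fy']+f['cy']
E
python3 - <<'E'
from h import *
from scipy import ndimage
for n in ["scene0","side0","wrist0"]:
    f=load(n);X=cloud(f)
    hub=X[228,326] if n=="wrist0" else None
    print(n,hub)
    # wheel face fit: z 0.04-0.05, bright
    m=(abs(X[...,2]-0.045)<0.004)&(abs(X[...,0]-.525)<.13)&(abs(X[...,1]-0.05)<.2)&(f['p'].min(-1)>60)
    l,k=ndimage.label(m);sz=ndimage.sum(m,l,range(1,k+1));
    mm=l==1+np.argmax(sz)
    pts=X[mm][:,:2].astype(np.float32);print(' wheel',mm.sum(),cv2.minEnclosingCircle(pts))
    m=(X[...,2]>0.085)&(X[...,2]<.16)&(abs(X[...,0]-.53)<.25)&(abs(X[...,1]-0.06)<.25)
    l,k=ndimage.label(m)
    for i in range(1,k+1):
        q=X[l==i]
        if len(q)>15:
            v,u=np.argwhere(l==i).mean(0);print('  ',len(q),(int(u),int(v)),q.mean(0).round(4),q.min(0).round(3),q.max(0).round(3))
E
```

```text
scene0 None
 wheel 2489 ((0.5258806943893433, -0.017464300617575645), 0.10360263288021088)
   72 (328, 211) [ 0.4661 -0.0341  0.0953] [ 0.459 -0.042  0.085] [ 0.472 -0.029  0.103]
   168 (283, 222) [ 0.5478 -0.0667  0.0952] [ 0.533 -0.084  0.085] [ 0.559 -0.055  0.101]
   572 (408, 245) [0.4501 0.1439 0.103 ] [0.424 0.117 0.085] [0.467 0.164 0.124]
   181 (338, 238) [0.5115 0.039  0.0951] [0.497 0.023 0.085] [0.523 0.05  0.101]
   411 (274, 256) [0.6469 0.0252 0.1226] [0.638 0.009 0.085] [0.655 0.04  0.148]
side0 None
 wheel 2616 ((0.5247948169708252, -0.018427014350891113), 0.10275883227586746)
   333 (256, 232) [0.4418 0.1282 0.1026] [0.418 0.112 0.085] [0.463 0.149 0.123]
   209 (356, 250) [0.6428 0.0182 0.1209] [0.636 0.006 0.086] [0.65  0.035 0.147]
   133 (287, 259) [0.5064 0.0301 0.0943] [0.494 0.019 0.085] [0.518 0.05  0.1  ]
   67 (263, 278) [ 0.4625 -0.0412  0.0953] [ 0.457 -0.047  0.086] [ 0.468 -0.032  0.102]
   158 (307, 288) [ 0.5428 -0.0757  0.0944] [ 0.53  -0.088  0.085] [ 0.556 -0.06   0.101]
wrist0 [ 0.52790244 -0.01612419  0.05587214]
 wheel 27681 ((0.5276108384132385, -0.017532551661133766), 0.10098709166049957)
   2636 (197, 19) [0.4483 0.1283 0.1009] [0.422 0.115 0.085] [0.467 0.143 0.121]
   1115 (300, 168) [0.5097 0.0364 0.0961] [0.497 0.023 0.085] [0.522 0.049 0.099]
   1826 (513, 194) [0.6434 0.0239 0.1275] [0.638 0.009 0.085] [0.653 0.037 0.146]
   372 (241, 266) [ 0.4655 -0.0351  0.0968] [ 0.458 -0.043  0.085] [ 0.471 -0.03   0.101]
   983 (348, 307) [ 0.5451 -0.068   0.0953] [ 0.532 -0.083  0.085] [ 0.558 -0.057  0.099]
```

Run:
```python
from h import *
for n in ["scene0","side0","wrist0"]:
    f=load(n);X=cloud(f)
    for nm,zm,b in [("lever",.141,(.62,.67,-.01,.06)),("post",.098,(.45,.48,-.055,-.02))]:
        m=(X[...,2]>zm)&(X[...,2]<.16)&(X[...,0]>b[0])&(X[...,0]<b[1])&(X[...,1]>b[2])&(X[...,1]<b[3])
        q=X[m];c=cv2.minAreaRect((q[:,:2]*1000).astype(np.float32));r=q.mean(0)[:2]-[.5265,-.0175]
        print(n,nm,len(q),q.mean(0).round(4),q[:,2].max().round(4),c,'rel',np.hypot(*r).round(4),np.degrees(np.arctan2(r[1],r[0])).round(1))
f=load("wrist0");a=cv2.resize(f['p'][80:360,180:560],None,fx=2,fy=2);cv2.imwrite("pics/crop1.png",a)
```

```text
scene0 lever 77 [0.6464 0.0249 0.1446] 0.1482 ((646.2616577148438, 24.28750991821289), (7.402448654174805, 30.792064666748047), 18.533971786499023) rel 0.1272 19.5
scene0 post 28 [ 0.4647 -0.0354  0.1009] 0.1033 ((465.807373046875, -36.10498809814453), (13.248682975769043, 12.549311637878418), 82.18397521972656) rel 0.0644 -163.9
side0 lever 31 [0.6429 0.0195 0.1444] 0.1474 ((643.2926025390625, 20.246700286865234), (5.297287464141846, 30.79829216003418), 19.038497924804688) rel 0.1222 17.6
side0 post 28 [ 0.4624 -0.0389  0.1001] 0.102 ((462.6196594238281, -38.483421325683594), (11.284394264221191, 14.01542854309082), 1.591719150543213) rel 0.0675 -161.5
wrist0 lever 591 [0.645  0.0236 0.1437] 0.1459 ((645.5838012695312, 23.18694305419922), (7.132323265075684, 28.994094848632812), 17.82093048095703) rel 0.1255 19.1
wrist0 post 243 [ 0.4648 -0.0364  0.0993] 0.1011 ((464.8999328613281, -36.4158821105957), (12.605161666870117, 12.836488723754883), 33.63612365722656) rel 0.0645 -163.0
```

View pics/crop1.png

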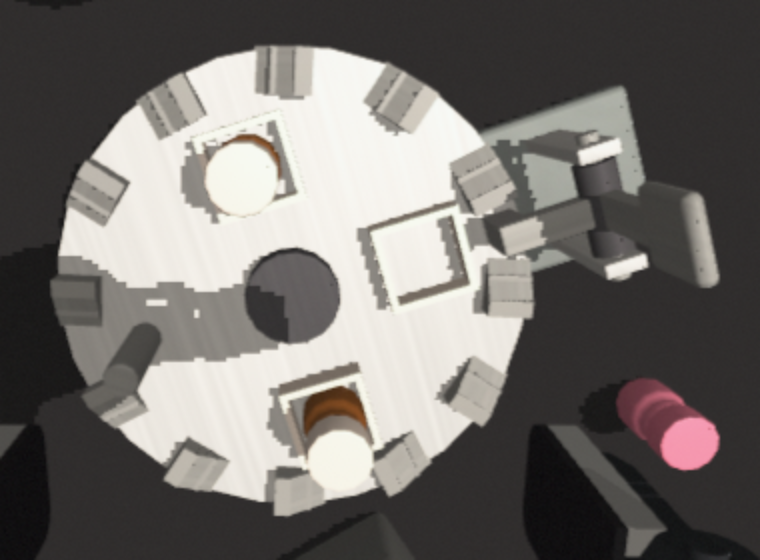

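The crop shows the tab at crop (680,230), standing apart from its cheeks at (600,150) and (625,265). The steel post is at (130,360), opposite the tab. Both vials are the amber ones in their sockets, so the choice is settled. The unit centre is about (0.527,-0.0165) with yaw about 18.2°.

I'll turn the tool to match the unit and shut the fingers above the wheel.

>>> play_rows:
  plan:
    - [[0.006,0.045,0],[0,0,-0.159],1]
    - [[0.006,0.045,0],[0,0,-0.159],1]
    - [[0,0,0],[0,0,0],1]
    - [[0,0,0],[0,0,0],1]
    - [[0,0,0],[0,0,0],1]
  newtons: 40

```text
t: 0.78
tcp_pos: [0.6112, 0.0194, 0.2252]
eef_rot: [-0.005, 0.583, 0.812, -0.003]
ft_force: [-0.6, -0.2, -0.2]
opening: 0.006
```

```bash
cat >> h.py <<'E'
from scipy.spatial.transform import Rotation as Ro
C=np.array([.5270,-.0165,0]);YAW=np.radians(18.2)
U=Ro.from_euler('z',YAW).as_matrix()
def st():
    from cell import sense
    s=sense();q=s['eef_rot'];R=Ro.from_quat([q[1],q[2],q[3],q[0]]).as_matrix()
    p=U.T@(np.array(s['tcp_pos'])-C)
    print('t',round(s['t'],2),'unit mm',(p*1000).round(1),'toolaxes in unit',(U.T@R).round(3).tolist(),'F',np.round(U.T@np.array(s['ft_force']),1),'op',s['opening'])
    return p,U.T@R
def go(target):
    p,R=st();print('tool shift to',target,(R.T@(np.array(target)/1000-p)).round(4))
E
python3 -c "
from h import *
go([92,0,125])"
```

```text
t 0.78 unit mm [ 91.2   7.8 225.2] toolaxes in unit [[-0.008, 1.0, -0.011], [1.0, 0.008, 0.004], [0.004, -0.011, -1.0]] F [-0.7  0.  -0.2] op 0.005766826152298454
tool shift to [92, 0, 125] [-0.0083  0.0018  0.1002]
```

>>> play_rows:
  plan:
    - [[-0.008,0.002,0.04],[0,0,0],1]
    - [[0,0,0.04],[0,0,0],1]
    - [[0,0,0.015],[0,0,0],1]
    - [[0,0,0],[0,0,0],1]

```text
t: 1.27
tcp_pos: [0.614, 0.0113, 0.1339]
eef_rot: [-0.001, 0.584, 0.811, -0.001]
ft_force: [-0.5, -0.3, -0.1]
opening: -0.002
```

Run:
```python
from h import *
from cell import optics
go([92,0,125])
for n in ["scene","side"]:
    m=optics.camera_model(n);p,d=optics.grab_frame(n);np.savez(f"pics/{n}1.npz",p=p,d=d,**m)
    u,v=map(int,proj(m,[.61,0.01,.11]))
    cv2.imwrite(f"pics/{n}1.png",cv2.resize(p[v-80:v+80,u-100:u+100],None,fx=4,fy=3.75))
```

```text
t 1.27 unit mm [ 91.3  -0.7 133.9] toolaxes in unit [[-0.005, 1.0, -0.004], [1.0, 0.005, 0.001], [0.001, -0.004, -1.0]] F [-0.5 -0.1 -0.1] op -0.0022954400999940475
tool shift to [92, 0, 125] [0.0007 0.0007 0.0089]
```

View pics/side1.png

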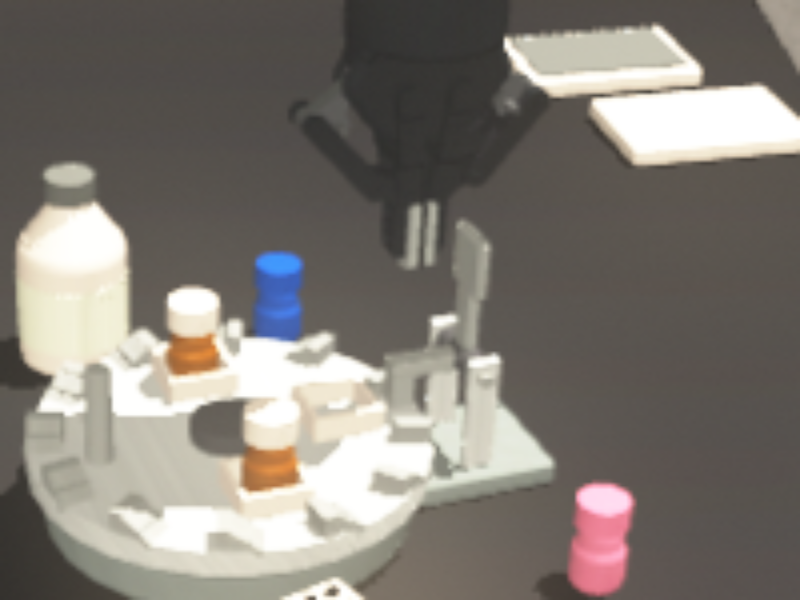

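View pics/scene1.png

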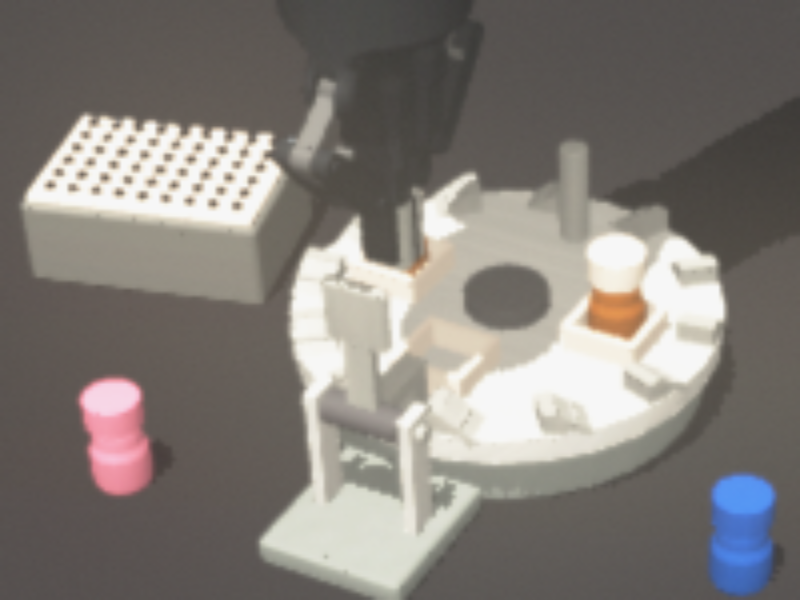

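The side crop shows the shut fingertips at (420,240), on the wheel side of the tab at (472,260) and clear of everything. I lower slightly, then push outward.

>>> play_rows:
  plan:
    - [[0,0,0.012],[0,0,0],1]
    - [[0,0.01,0],[0,0,0],1]
    - [[0,0.01,0],[0,0,0],1]
    - [[0,0.01,0],[0,0,0],1]
    - [[0,0.01,0],[0,0,0],1]

```text
t: 2.0
tcp_pos: [0.6566, 0.0243, 0.1267]
eef_rot: [0.002, 0.584, 0.811, -0.0]
ft_force: [-2.4, -0.9, -0.5]
opening: 0.002
```

Run:
```python
from h import *
go([134,0,125])
```

```text
t 2.0 unit mm [135.9  -1.7 126.7] toolaxes in unit [[-0.005, 1.0, 0.002], [1.0, 0.005, -0.003], [-0.003, 0.002, -1.0]] F [-2.5 -0.1 -0.5] op 0.001766748633090309
tool shift to [134, 0, 125] [ 0.0018 -0.0019  0.0017]
```

>>> play_rows:
  plan:
    - [[0,0,0],[0,0,0],1]

```text
t: 2.12
tcp_pos: [0.6579, 0.0247, 0.1265]
eef_rot: [0.002, 0.584, 0.812, 0.0]
ft_force: [-0.0, 0.6, -0.1]
opening: 0.002
```

```bash
cat >> h.py <<'E'
def grab(tag,names=("scene","side"),c=(.6,.01,.1),half=(100,80)):
    from cell import optics
    for n in names:
        m=optics.camera_model(n);p,d=optics.grab_frame(n);np.savez(f"pics/{n}{tag}.npz",p=p,d=d,**m)
        u,v=map(int,proj(m,c));u=min(max(u,half[0]),640-half[0]);v=min(max(v,half[1]),480-half[1])
        cv2.imwrite(f"pics/{n}{tag}.png",cv2.resize(p[v-half[1]:v+half[1],u-half[0]:u+half[0]],None,fx=4,fy=3.75))
def upts(n):
    f=load(n);return (cloud(f)-C)@U,f
def lever(n):
    X,f=upts(n)
    # steel tab: region, grey bright
    m=(X[...,2]>.112)&(X[...,2]<.16)&(X[...,0]>.10)&(X[...,0]<.2)&(abs(X[...,1])<.022)&(f['p'].min(-1)>70)
    q=X[m]
    if len(q)<20: print(n,'few',len(q));return
    k=q[:,2]>q[:,2].max()-.008
    print(n,len(q),'top',q[k].mean(0).round(4),'max z',q[:,2].max().round(4),'fit dx/dz angle',np.arctan(np.polyfit(q[:,2],q[:,0],1)[0]).round(3), 'pivot-angle',np.arctan2(q[k].mean(0)[0]-.125,q[k].mean(0)[2]-.07).round(3))
E
python3 - <<'E'
from h import *
st();grab("2")
for n in ["scene0","side0","wrist0","scene2","side2"]: lever(n)
E
```

```text
t 2.12 unit mm [137.2  -1.8 126.5] toolaxes in unit [[-0.005, 1.0, 0.003], [1.0, 0.005, -0.003], [-0.003, 0.003, -1.0]] F [ 0.2  0.6 -0.1] op 0.002343755365501272
scene0 299 top [0.1265 0.0019 0.1443] max z 0.1482 fit dx/dz angle -0.03 pivot-angle 0.02
side0 144 top [ 0.1213 -0.0033  0.1436] max z 0.1474 fit dx/dz angle 0.032 pivot-angle -0.05
wrist0 552 top [0.125  0.0014 0.1439] max z 0.1459 fit dx/dz angle 0.033 pivot-angle -0.0
scene2 389 top [0.144  0.003  0.1558] max z 0.1598 fit dx/dz angle -0.149 pivot-angle 0.217
side2 210 top [ 0.1353 -0.012   0.156 ] max z 0.16 fit dx/dz angle -0.148 pivot-angle 0.119
```

View pics/side2.png

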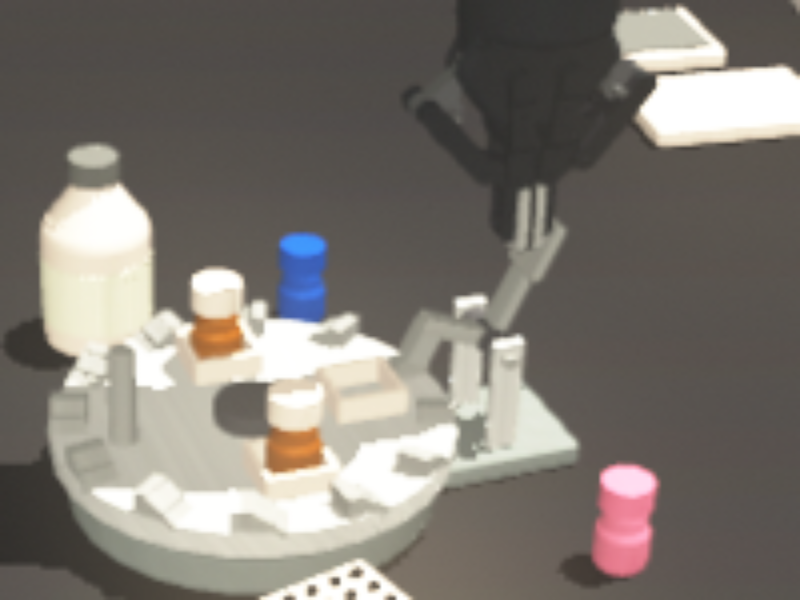

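The side crop shows the lever tilted outward by about 0.5 rad (tab at (545,245)), with the nose raised to (425,325), clear of the teeth. I back off, rise, and travel to the -y side of the post.

>>> play_rows:
  plan:
    - [[0,-0.015,0],[0,0,0],1]
    - [[0,-0.01,-0.045],[0,0,0],1]
    - [[-0.007,-0.05,0],[0,0,0],1]
    - [[-0.01,-0.05,0],[0,0,0],1]
    - [[-0.01,-0.05,0],[0,0,0],1]

```text
t: 2.85
tcp_pos: [0.4995, -0.0573, 0.1727]
eef_rot: [0.005, 0.583, 0.813, 0.002]
ft_force: [0.5, -0.9, 1.3]
opening: 0.002
```

Run:
```python
from h import *
go([-66,-35,76])
grab("3");lever("scene3");lever("side3")
```

```text
t 2.85 unit mm [-38.9 -30.2 172.7] toolaxes in unit [[-0.009, 1.0, 0.009], [1.0, 0.009, -0.006], [-0.006, 0.009, -1.0]] F [ 0.2 -1.   1.3] op 0.002271410484521718
tool shift to [-66, -35, 76] [-0.004  -0.0281  0.0964]
scene3 191 top [0.1551 0.0017 0.1384] max z 0.1427 fit dx/dz angle 0.331 pivot-angle 0.415
side3 168 top [ 0.1496 -0.0014  0.1372] max z 0.1416 fit dx/dz angle 0.417 pivot-angle 0.351
```

View pics/side3.png

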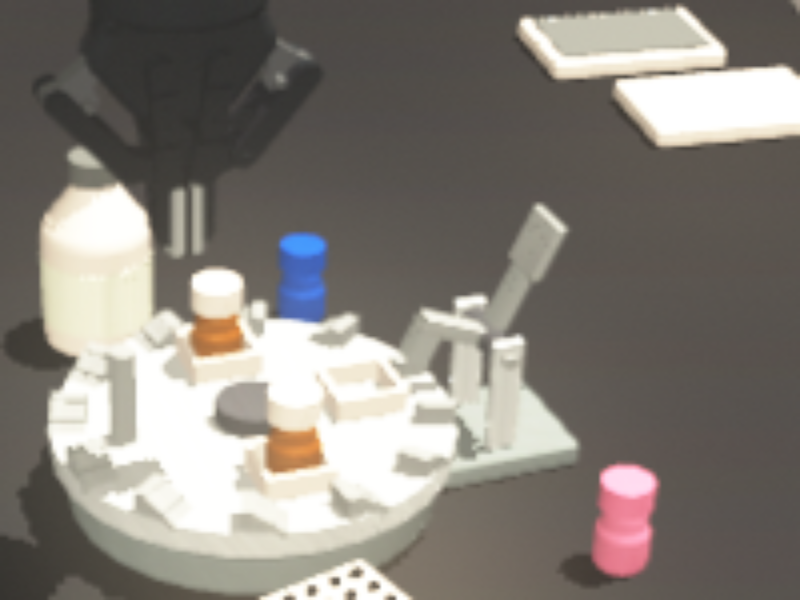

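Run:
```python
from h import *
from scipy import ndimage
def obs(n):
    X,f=upts(n)
    m=(X[...,2]>.112)&(X[...,2]<.16)&(X[...,0]>.10)&(X[...,0]<.2)&(abs(X[...,1])<.022)&(f['p'].min(-1)>70)
    v,u=np.argwhere(m).mean(0);return f,u,v
for a,b in [("scene0","scene3"),("side0","side3")]:
    f,u0,v0=obs(a);g,u,v=obs(b)
    p=lambda th:np.array(proj(f,C+U@np.array([.125+.058*np.sin(th),0,.07+.058*np.cos(th)])))
    print(a,'obs shift',(u-u0,v-v0),[(th,(p(th)-p(0)).round(1).tolist()) for th in (.35,.4,.45,.5,.55)])
```

```text
scene0 obs shift (np.float64(-7.630180882172681), np.float64(10.084715193752317)) [(0.35, [-6.3, 8.6]), (0.4, [-7.1, 10.1]), (0.45, [-8.0, 11.6]), (0.5, [-8.8, 13.1]), (0.55, [-9.5, 14.7])]
side0 obs shift (np.float64(10.883928571428612), np.float64(-0.23412698412695931)) [(0.35, [9.1, -0.0]), (0.4, [10.3, 0.3]), (0.45, [11.4, 0.6]), (0.5, [12.5, 1.0]), (0.55, [13.6, 1.4])]
```

The estimate is 0.40–0.43 rad, a thin margin over 0.36, so I'll go back and lift a little more.

>>> play_rows:
  plan:
    - [[0.01,0.05,0],[0,0,0],1]
    - [[0.01,0.05,0],[0,0,0],1]
    - [[0.01,0.045,0],[0,0,0],1]
    - [[0,0,0.02],[0,0,0],1]
    - [[0,0,0.02],[0,0,0],1]

```text
t: 3.58
tcp_pos: [0.6324, 0.0192, 0.1341]
eef_rot: [0.007, 0.586, 0.811, 0.005]
ft_force: [0.8, 0.0, -1.1]
opening: -0.003
```

Run:
```python
from h import *
go([120,0,126])
```

```text
t 3.58 unit mm [111.3   1.  134.1] toolaxes in unit [[-0.002, 1.0, 0.016], [1.0, 0.002, -0.006], [-0.006, 0.016, -1.0]] F [ 0.8 -0.2 -1.1] op -0.0033953783043006217
tool shift to [120, 0, 126] [-0.001   0.0086  0.0083]
```

>>> play_rows:
  plan:
    - [[0,0.01,0.009],[0,0,0],1]
    - [[0,0.01,0],[0,0,0],1]
    - [[0,0.009,0],[0,0,0],1]
    - [[0,0.003,0],[0,0,0],1]

```text
t: 4.08
tcp_pos: [0.6647, 0.0305, 0.125]
eef_rot: [0.007, 0.585, 0.811, 0.004]
ft_force: [-1.5, -0.5, 0.6]
opening: -0.002
```

Run:
```python
from h import *
go([144,0,126])
```

```text
t 4.08 unit mm [145.5   1.6 125. ] toolaxes in unit [[-0.002, 1.0, 0.014], [1.0, 0.002, -0.006], [-0.006, 0.014, -1.0]] F [-1.6 -0.   0.6] op -0.0018577061260367338
tool shift to [144, 0, 126] [-0.0016 -0.0015 -0.001 ]
```

Pushed to x = 145.5. I withdraw to the post side again, correcting the small tilt with about 0.015 of turn.

>>> play_rows:
  plan:
    - [[0,-0.015,0],[0,0,0],1]
    - [[0,-0.01,-0.045],[0.014,0,0],1]
    - [[-0.007,-0.05,0],[0,0,0],1]
    - [[-0.01,-0.05,0],[0,0,0],1]
    - [[-0.01,-0.05,0],[0,0,0],1]

```text
t: 4.7
tcp_pos: [0.509, -0.0512, 0.1732]
eef_rot: [0.006, 0.584, 0.812, 0.001]
ft_force: [0.3, -0.2, 1.4]
opening: -0.002
```

Run:
```python
from h import *
go([-64,-35,76])
grab("4")
from scipy import ndimage
def obs(n):
    X,f=upts(n)
    m=(X[...,2]>.112)&(X[...,2]<.16)&(X[...,0]>.10)&(X[...,0]<.2)&(abs(X[...,1])<.022)&(f['p'].min(-1)>70)
    v,u=np.argwhere(m).mean(0);return u,v
for a in ["scene","side"]:
    print(a,np.subtract(obs(a+"4"),obs(a+"0")))
```

```text
t 4.7 unit mm [-28.  -27.4 173.2] toolaxes in unit [[-0.006, 1.0, 0.009], [1.0, 0.006, -0.01], [-0.01, 0.008, -1.0]] F [ 0.2 -0.3  1.4] op -0.0015140534826506519
tool shift to [-64, -35, 76] [-0.0065 -0.0369  0.0969]
scene [-9.71625418 13.55832776]
side [13.8425207   0.25189786]
```

View pics/side4.png

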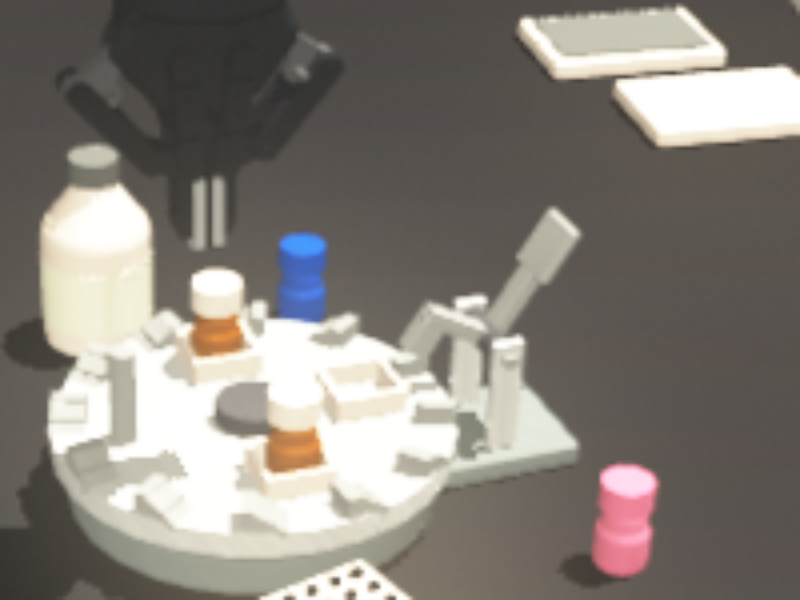

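The side crop shows the lever at about 0.53 rad (tab at (550,245)) and the wheel unmoved. Next I move to the post's -y side and descend.

>>> play_rows:
  plan:
    - [[-0.007,-0.037,0],[0,0,0],1]
    - [[-0.004,0,0.03],[0,0,0],1]
    - [[0,0,0.03],[0,0,0],1]
    - [[0,0,0.015],[0,0,0],1]

```text
t: 5.3
tcp_pos: [0.4799, -0.0766, 0.1019]
eef_rot: [0.012, 0.586, 0.81, 0.003]
ft_force: [-0.2, -0.1, -0.2]
opening: -0.003
```

Run:
```python
from h import *
go([-64,-35,76])
grab("5",c=(.5,-.02,.08))
```

```text
t 5.3 unit mm [-63.5 -42.4 101.9] toolaxes in unit [[-0.0, 1.0, 0.018], [1.0, 0.0, -0.016], [-0.016, 0.018, -1.0]] F [-0.2 -0.1 -0.2] op -0.0027007516232712657
tool shift to [-64, -35, 76] [ 0.0078 -0.001   0.0258]
```

View pics/side5.png

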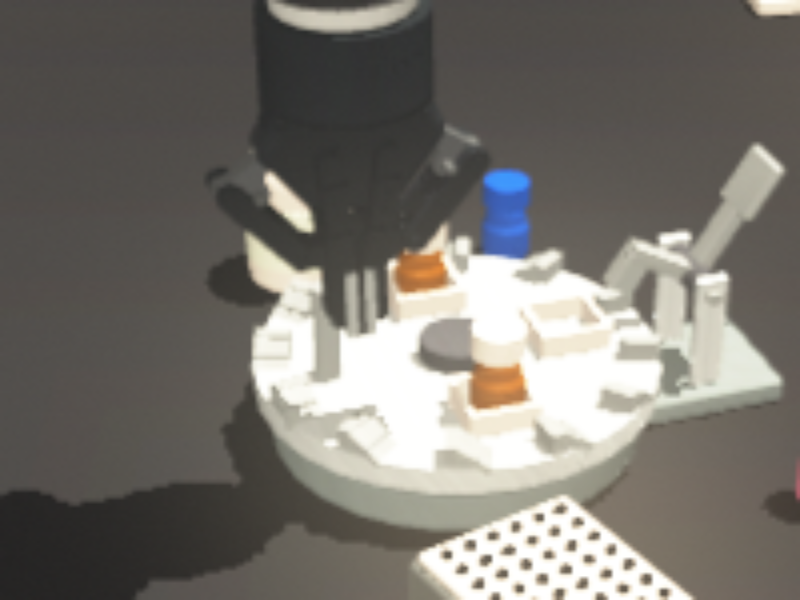

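View pics/scene5.png

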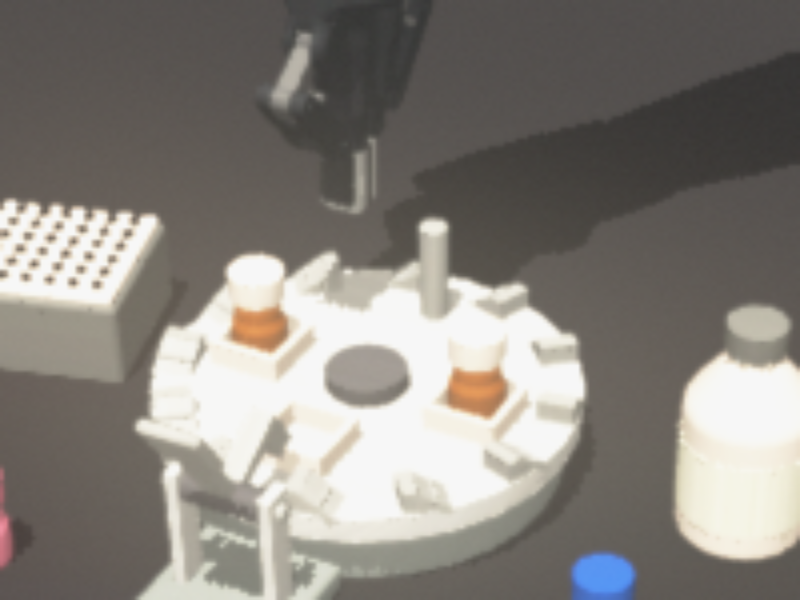

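The fingers are at side crop (350,300), on the -y side of the post and clear of it and vial b. I finish the descent and start the push.

>>> play_rows:
  plan:
    - [[0,0,0.02],[0,0,0],1]
    - [[0,0,0.008],[0,0,0],1]
    - [[0.01,0,0],[0,0,0],1]
    - [[0.01,0,0],[0,0,0],1]

```text
t: 5.9
tcp_pos: [0.4777, -0.0573, 0.0776]
eef_rot: [0.015, 0.586, 0.81, 0.004]
ft_force: [0.0, -0.8, -0.6]
opening: 0.001
```

Run:
```python
from h import *
go([-63,15,76])
```

```text
t 5.9 unit mm [-59.6 -23.4  77.6] toolaxes in unit [[-0.0, 1.0, 0.024], [1.0, 0.001, -0.019], [-0.019, 0.024, -1.0]] F [-0.2 -0.8 -0.6] op 0.001096973049214245
tool shift to [-63, 15, 76] [ 0.0384 -0.0035  0.0008]
```

>>> play_rows:
  plan:
    - [[0.01,-0.001,0],[0.024,0.019,0],1]
    - [[0.01,-0.001,0],[0,0,0],1]
    - [[0.008,-0.001,0],[0,0,0],1]
    - [[0,0,0],[0,0,0],1]

```text
t: 6.4
tcp_pos: [0.4684, -0.0311, 0.0796]
eef_rot: [0.003, 0.586, 0.81, -0.001]
ft_force: [0.4, -0.2, 0.9]
opening: 0.002
```

```bash
cat >> h.py <<'E'
def wheel(tag,names=("scene","side")):
    for n in names:
        X,f=upts(n+tag); r=np.hypot(X[...,0],X[...,1])
        hsv=cv2.cvtColor(f['p'],cv2.COLOR_BGR2HSV)
        # amber vials
        m=(hsv[...,0]<18)&(hsv[...,1]>150)&(r<.09)
        from scipy import ndimage
        l,k=ndimage.label(m);o=[]
        for i in range(1,k+1):
            q=X[l==i]
            if len(q)>15:
                c=q.mean(0);o.append(('vial',len(q),np.degrees(np.arctan2(c[1],c[0])).round(1),np.hypot(c[0],c[1]).round(3)))
        m=(X[...,2]>.09)&(X[...,2]<.104)&(r<.08)&(X[...,0]<-.035)&(hsv[...,2]>85)
        q=X[m]
        if len(q)>5:
            c=q.mean(0);o.append(('post',len(q),c.round(4).tolist(),np.degrees(np.arctan2(c[1],c[0])).round(1)))
        print(n+tag,o)
E
python3 - <<'E'
from h import *
go([-63,15,76]); grab("6",c=(.5,-.02,.08)); wheel("0");wheel("5");wheel("6")
E
```

```text
t 6.4 unit mm [-60.2   4.4  79.6] toolaxes in unit [[-0.001, 1.0, 0.003], [1.0, 0.001, -0.006], [-0.006, 0.003, -1.0]] F [ 0.3 -0.3  0.9] op 0.002476550893781604
tool shift to [-63, 15, 76] [ 0.0106 -0.0028  0.0035]
scene0 [('vial', 41, np.float64(-80.1), np.float64(0.054)), ('vial', 32, np.float64(82.0), np.float64(0.059)), ('post', 57, [-0.0635, 0.0019, 0.0974], np.float64(178.3))]
side0 [('vial', 95, np.float64(96.4), np.float64(0.046)), ('vial', 63, np.float64(-91.7), np.float64(0.066)), ('post', 53, [-0.0688, -0.003, 0.0973], np.float64(-177.5))]
scene5 [('vial', 22, np.float64(-79.4), np.float64(0.054)), ('post', 56, [-0.0636, 0.0013, 0.0978], np.float64(178.9))]
side5 [('vial', 99, np.float64(96.5), np.float64(0.047)), ('vial', 72, np.float64(-92.5), np.float64(0.066)), ('post', 17, [-0.0723, -0.0051, 0.0971], np.float64(-175.9))]
scene6 [('vial', 18, np.float64(-99.2), np.float64(0.051)), ('post', 131, [-0.0549, 0.0147, 0.0971], np.float64(165.0))]
side6 [('vial', 94, np.float64(72.9), np.float64(0.045)), ('vial', 72, np.float64(-108.5), np.float64(0.066)), ('post', 72, [-0.063, -0.0044, 0.0972], np.float64(-176.0))]
```

View pics/scene6.png

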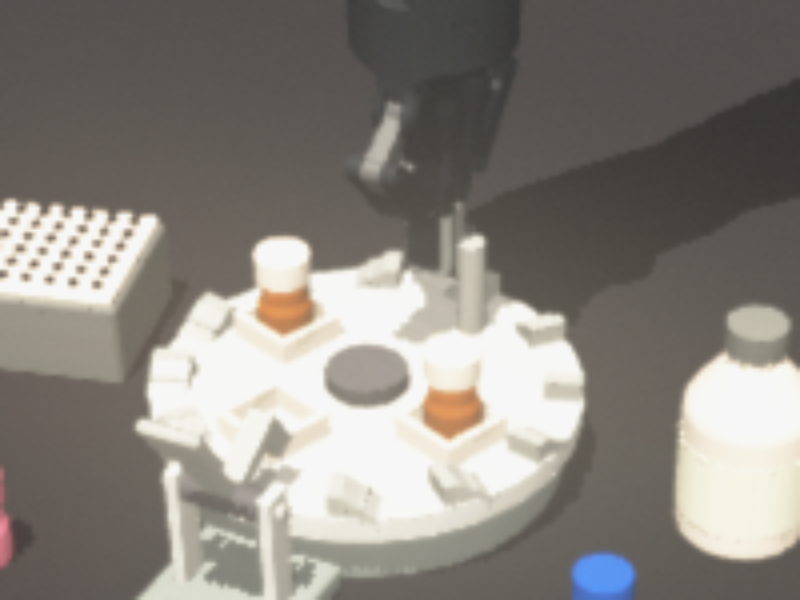

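The wheel has turned about 20° back (the empty socket and vials rotated clockwise, and the post is at scene crop (472,290)). About 10° is left, roughly 10.5 mm.

>>> play_rows:
  plan:
    - [[0.007,0,0.002],[0,0,0],1]
    - [[0.003,0,0],[0,0,0],1]
    - [[0,0,0],[0,0,0],1]

```text
t: 6.88
tcp_pos: [0.4671, -0.0231, 0.0787]
eef_rot: [0.006, 0.587, 0.81, -0.001]
ft_force: [1.8, -2.4, 0.3]
opening: -0.002
```

Run:
```python
from h import *
go([-63,15,76]); grab("7",c=(.5,-.02,.08)); wheel("7")
```

```text
t 6.88 unit mm [-58.9  12.4  78.7] toolaxes in unit [[0.0, 1.0, 0.006], [1.0, -0.0, -0.011], [-0.011, 0.006, -1.0]] F [ 1.  -2.9  0.3] op -0.001653665164665961
tool shift to [-63, 15, 76] [ 0.0026 -0.0041  0.0026]
scene7 [('vial', 20, np.float64(-108.2), np.float64(0.05)), ('post', 149, [-0.0519, 0.0188, 0.0974], np.float64(160.0))]
side7 [('vial', 88, np.float64(62.7), np.float64(0.045)), ('vial', 62, np.float64(-114.5), np.float64(0.066)), ('post', 92, [-0.0553, -0.0129, 0.0959], np.float64(-166.9))]
```

Now I back off and look from the wrist to measure the wheel angle.

>>> play_rows:
  plan:
    - [[-0.018,0,0],[0,0,0],1]
    - [[0,0,-0.05],[0,0,0],1]
    - [[0,0.035,-0.05],[0,0,0],1]
    - [[0.01,0.03,-0.05],[0,0,0],1]
    - [[0,0,0],[0,0,0],1]

```text
t: 7.6
tcp_pos: [0.527, -0.0103, 0.2275]
eef_rot: [-0.003, 0.587, 0.809, -0.002]
ft_force: [0.9, -0.2, -0.1]
opening: -0.004
```

Run:
```python
from h import *
go([0,0,230])
from cell import optics
m=optics.camera_model("wrist");p,d=optics.grab_frame("wrist");np.savez("pics/wrist8.npz",p=p,d=d,**m);cv2.imwrite("pics/wrist8.png",p)
grab("8",c=(.55,-.02,.08)); wheel("8",("scene","side","wrist"));wheel("0",("wrist",))
```

```text
t 7.6 unit mm [  1.9   5.9 227.5] toolaxes in unit [[0.002, 1.0, -0.007], [1.0, -0.002, 0.003], [0.003, -0.007, -1.0]] F [ 0.8 -0.5 -0.1] op -0.0035287481191136876
tool shift to [0, 0, 230] [-0.0059 -0.0019 -0.0025]
scene8 [('vial', 22, np.float64(-108.1), np.float64(0.05)), ('post', 67, [-0.0541, 0.0226, 0.0975], np.float64(157.3))]
side8 [('vial', 84, np.float64(62.5), np.float64(0.045)), ('vial', 66, np.float64(-114.8), np.float64(0.067)), ('post', 77, [-0.0531, -0.0031, 0.0964], np.float64(-176.6))]
wrist8 [('vial', 21, np.float64(74.0), np.float64(0.061)), ('vial', 345, np.float64(-118.5), np.float64(0.047)), ('post', 382, [-0.0552, 0.0227, 0.0983], np.float64(157.7))]
wrist0 [('vial', 43, np.float64(82.3), np.float64(0.064)), ('vial', 369, np.float64(-86.2), np.float64(0.047)), ('post', 247, [-0.0654, 0.0005, 0.0991], np.float64(179.6))]
```

View pics/wrist8.png

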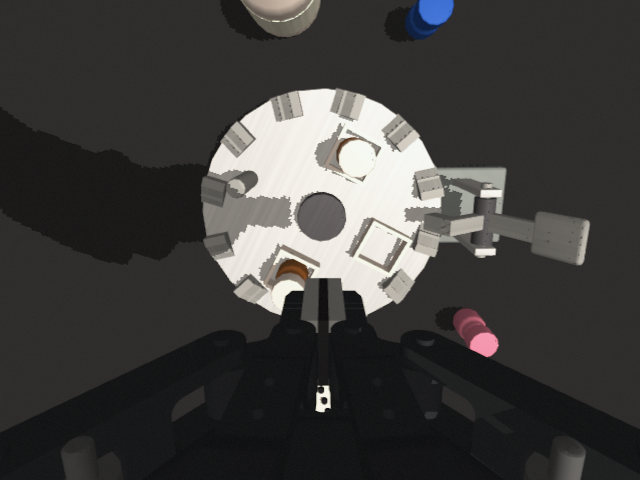

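The wrist view shows the post at (243,183), the empty socket at (382,245) and the lever tilted out at (560,238). I measure the angle from the tooth phase and the post.

Run:
```python
from h import *
for n in ["wrist0","wrist8"]:
    X,f=upts(n);r=np.hypot(X[...,0],X[...,1])
    a=np.arctan2(X[...,1],X[...,0])
    m=(X[...,2]>.053)&(X[...,2]<.06)&(r>.083)&(r<.098)&((a>.35)|(a<-.35))&(f['p'].min(-1)>60)
    from scipy import ndimage
    l,k=ndimage.label(m);L=[]
    for i in range(1,k+1):
        q=X[l==i]
        if len(q)>60:
            c=q.mean(0);L.append((np.degrees(np.arctan2(c[1],c[0])).round(1),len(q)))
    L.sort();print(n,L)
    # post
    m=(X[...,2]>.0955)&(X[...,2]<.104)&(r<.08)&(X[...,0]<-.035)&(r>.05)
    v,u=np.argwhere(m).mean(0)
    q=X[m];(c,rad)=cv2.minEnclosingCircle((q[:,:2]*1000).astype(np.float32));print('post',c,rad,np.degrees(np.arctan2(c[1],c[0])),len(q))
```

```text
wrist0 [(np.float64(-169.5), 145), (np.float64(-139.5), 188), (np.float64(-109.3), 186), (np.float64(-79.4), 206), (np.float64(-49.7), 226), (np.float64(-21.8), 116), (np.float64(39.8), 287), (np.float64(69.9), 274), (np.float64(100.0), 266), (np.float64(130.1), 249), (np.float64(160.3), 225)]
post (-65.57457733154297, 0.32976216077804565) 6.97095251083374 179.7118727781804 278
wrist8 [(np.float64(-166.3), 222), (np.float64(-136.1), 212), (np.float64(-46.7), 215), (np.float64(43.2), 294), (np.float64(73.3), 297), (np.float64(103.5), 292), (np.float64(133.4), 262), (np.float64(163.7), 252)]
post (-47.546722412109375, -9.593130111694336) 47.4876594543457 -168.5930186118996 349
```

Tooth phase says the wheel is 26.7° back, so 3.3° more is needed (TCP y about 15.7 mm).

>>> play_rows:
  plan:
    - [[-0.007,-0.03,0.02],[0,0,0],1]
    - [[-0.007,-0.032,0.03],[0,0,0],1]
    - [[0,0,0.05],[0,0,0],1]
    - [[0,0,0.05],[0,0,0],1]
    - [[0,0,0],[0,0,0],1]

```text
t: 8.38
tcp_pos: [0.4515, -0.0438, 0.0581]
eef_rot: [-0.018, 0.589, 0.808, -0.009]
ft_force: [-0.8, -0.5, -0.6]
opening: -0.003
```

Run:
```python
from h import *
go([-60,15.7,78])
```

```text
t 8.38 unit mm [-80.3  -2.4  58.1] toolaxes in unit [[0.008, 0.999, -0.035], [1.0, -0.007, 0.019], [0.018, -0.035, -0.999]] F [-0.9 -0.3 -0.6] op -0.002859439582084916
tool shift to [-60, 15.7, 78] [ 0.0186  0.0194 -0.0203]
```

It overshot low (z 58 mm), but there is no contact force. I raise it and correct the position and tilt.

>>> play_rows:
  plan:
    - [[0,0,-0.02],[0,0,0],1]
    - [[0,0.02,0],[-0.03,-0.019,0],1]
    - [[0,0,0],[0,0,0],1]

```text
t: 8.75
tcp_pos: [0.4721, -0.038, 0.0794]
eef_rot: [-0.0, 0.59, 0.807, -0.001]
ft_force: [-0.9, 0.6, 1.5]
opening: 0.0
```

Run:
```python
from h import *
go([-60,15.7,78]);grab("9",c=(.5,-.02,.08)); wheel("9")
```

```text
t 8.75 unit mm [-58.9  -3.3  79.4] toolaxes in unit [[0.009, 1.0, -0.003], [1.0, -0.009, -0.001], [-0.001, -0.003, -1.0]] F [-0.7  0.8  1.5] op 4.5962642330151055e-05
tool shift to [-60, 15.7, 78] [ 0.019  -0.0013  0.0013]
scene9 [('vial', 22, np.float64(-108.3), np.float64(0.05)), ('post', 142, [-0.0523, 0.011, 0.0971], np.float64(168.1))]
side9 [('vial', 85, np.float64(62.7), np.float64(0.045)), ('vial', 65, np.float64(-114.8), np.float64(0.066)), ('post', 107, [-0.0549, -0.0221, 0.0966], np.float64(-158.0))]
```

View pics/scene9.png

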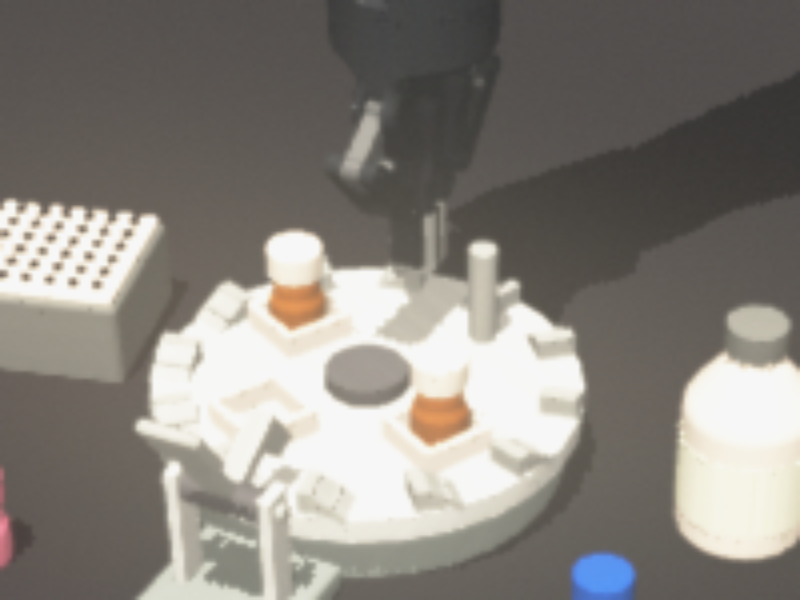

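The finger is behind the post at scene crop (430,250), the post is at (482,290), and the wheel is undisturbed. I finish the push slowly.

>>> play_rows:
  plan:
    - [[0.008,0,0],[0,0,0],1]
    - [[0.006,0,0],[0,0,0],1]
    - [[0.003,0,0],[0,0,0],1]
    - [[0.001,0,0],[0,0,0],1]

```text
t: 9.35
tcp_pos: [0.4665, -0.0217, 0.0793]
eef_rot: [0.001, 0.59, 0.807, -0.003]
ft_force: [1.5, -3.5, -1.6]
opening: -0.001
```

Run:
```python
from h import *
go([-60,15.7,78])
```

```text
t 9.35 unit mm [-59.1  13.9  79.3] toolaxes in unit [[0.009, 1.0, -0.004], [1.0, -0.01, -0.006], [-0.006, -0.004, -1.0]] F [ 0.3 -3.8 -1.6] op -0.0005974654432582276
tool shift to [-60, 15.7, 78] [ 0.0018 -0.0009  0.0013]
```

>>> play_rows:
  plan:
    - [[0.003,0,0],[0,0,0],1]
    - [[0,0,0],[0,0,0],1]

```text
t: 9.6
tcp_pos: [0.4667, -0.0194, 0.0794]
eef_rot: [0.003, 0.591, 0.807, -0.003]
ft_force: [0.2, -1.3, -0.7]
opening: 0.002
```

Run:
```python
from h import *
go([-60,15.7,78])
```

```text
t 9.6 unit mm [-58.2  16.1  79.4] toolaxes in unit [[0.01, 1.0, -0.002], [1.0, -0.01, -0.008], [-0.008, -0.002, -1.0]] F [-0.2 -1.3 -0.7] op 0.0016856209363221369
tool shift to [-60, 15.7, 78] [-0.0004 -0.0018  0.0014]
```

>>> play_rows:
  plan:
    - [[-0.018,0,0],[0,0,0],1]
    - [[0,0,-0.05],[0,0,0],1]
    - [[0,0.035,-0.05],[0,0,0],1]
    - [[0.01,0.03,-0.04],[0,0,0],1]
    - [[0,0,0],[0,0,0],1]

```text
t: 10.22
tcp_pos: [0.5297, -0.0078, 0.2198]
eef_rot: [-0.004, 0.591, 0.806, -0.003]
ft_force: [0.7, -0.6, -0.1]
opening: -0.004
```

```bash
cat >> h.py <<'E'
def teeth(n):
    from scipy import ndimage
    X,f=upts(n);r=np.hypot(X[...,0],X[...,1]);a=np.arctan2(X[...,1],X[...,0])
    m=(X[...,2]>.053)&(X[...,2]<.06)&(r>.083)&(r<.098)&((a>.35)|(a<-.35))&(f['p'].min(-1)>60)
    l,k=ndimage.label(m);L=[]
    for i in range(1,k+1):
        q=X[l==i]
        if len(q)>60:
            c=q.mean(0);L.append(np.degrees(np.arctan2(c[1],c[0])).round(1))
    print(n,[float(x) for x in sorted(L)])
E
python3 - <<'E'
from h import *
go([190,0,128])
from cell import optics
m=optics.camera_model("wrist");p,d=optics.grab_frame("wrist");np.savez("pics/wrist10.npz",p=p,d=d,**m);cv2.imwrite("pics/wrist10.png",p)
grab("10");teeth("wrist0");teeth("wrist8");teeth("wrist10")
E
```

```text
t 10.22 unit mm [  5.2   7.4 219.8] toolaxes in unit [[0.012, 1.0, -0.009], [1.0, -0.012, 0.002], [0.002, -0.009, -1.0]] F [ 0.4 -0.8 -0.1] op -0.004118303677088783
tool shift to [190, 0, 128] [-0.0053  0.1857  0.09  ]
wrist0 [-169.5, -139.5, -109.3, -79.4, -49.7, -21.8, 39.8, 69.9, 100.0, 130.1, 160.3]
wrist8 [-166.3, -136.1, -46.7, 43.2, 73.3, 103.5, 133.4, 163.7]
wrist10 [-169.8, -139.9, -50.1, -22.0, 39.5, 69.7, 99.7, 129.8, 159.9]
```

View pics/wrist10.png

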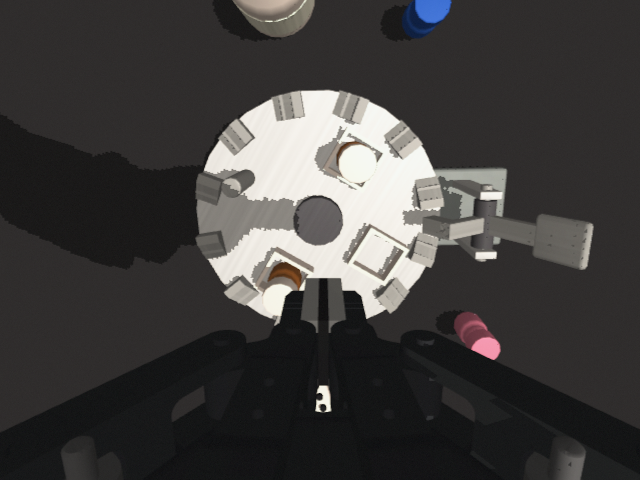

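The tooth phase gives -30.3° relative to the start, so the wheel is one notch back with the pawl still up. Now I go over to the outer side of the lever.

>>> play_rows:
  plan:
    - [[-0.002,0.05,0],[0,0,0],1]
    - [[-0.002,0.05,0],[0,0,0],1]
    - [[-0.001,0.05,0],[0,0,0],1]
    - [[0,0.035,0],[0,0,0],1]
    - [[0,0,0],[0,0,0],1]

```text
t: 11.0
tcp_pos: [0.6977, 0.0395, 0.1946]
eef_rot: [-0.02, 0.594, 0.804, -0.013]
ft_force: [0.0, -0.7, -0.5]
opening: 0.001
```

Run:
```python
from h import *
go([190,0,128])
```

```text
t 11.0 unit mm [179.7  -0.2 194.6] toolaxes in unit [[0.019, 0.999, -0.045], [1.0, -0.019, 0.016], [0.016, -0.045, -0.999]] F [-0.2 -0.6 -0.5] op 0.0013024541378110943
tool shift to [190, 0, 128] [-0.0007  0.0133  0.0661]
```

>>> play_rows:
  plan:
    - [[0,0.011,0],[-0.045,-0.016,-0.019],1]
    - [[0,0,0.02],[0,0,0],1]
    - [[0,0,0.015],[0,0,0],1]
    - [[0,0,0],[0,0,0],1]

```text
t: 11.5
tcp_pos: [0.7008, 0.0392, 0.1535]
eef_rot: [-0.005, 0.587, 0.809, -0.004]
ft_force: [0.2, -1.0, -0.5]
opening: -0.003
```

Run:
```python
from h import *
go([190,0,128]);grab("11",c=(.65,.01,.13))
```

```text
t 11.5 unit mm [182.6  -1.4 153.5] toolaxes in unit [[0.002, 1.0, -0.012], [1.0, -0.002, 0.004], [0.004, -0.012, -1.0]] F [-0.1 -1.  -0.5] op -0.002946749550838418
tool shift to [190, 0, 128] [0.0013 0.0077 0.0254]
```

View pics/side11.png

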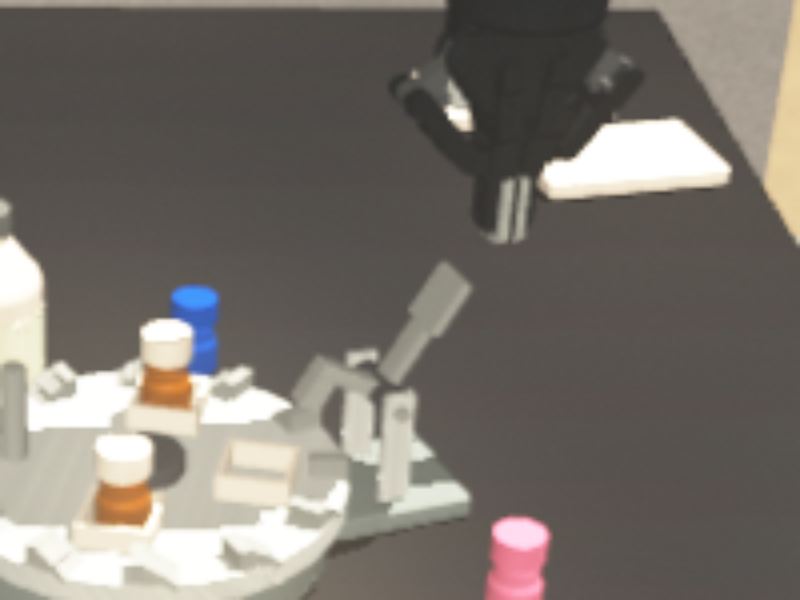

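The side crop shows the fingertips at (510,215), above and outside the tab top at (460,275). I go a little further out, then down.

>>> play_rows:
  plan:
    - [[0,0.008,0],[0,0,0],1]
    - [[0,0.002,0.015],[0,0,0],1]
    - [[0,0.002,0.01],[0,0,0],1]
    - [[0,0,0],[0,0,0],1]

```text
t: 12.1
tcp_pos: [0.715, 0.043, 0.1307]
eef_rot: [-0.002, 0.587, 0.809, -0.002]
ft_force: [0.6, -0.6, 1.0]
opening: -0.001
```

Run:
```python
from h import *
go([142,0,126])
```

```text
t 12.1 unit mm [197.1  -2.2 130.7] toolaxes in unit [[0.003, 1.0, -0.006], [1.0, -0.003, 0.002], [0.002, -0.006, -1.0]] F [ 0.4 -0.7  1. ] op -0.0005915982375543224
tool shift to [142, 0, 126] [ 0.002  -0.0551  0.005 ]
```

>>> play_rows:
  plan:
    - [[0.001,-0.01,0.004],[0,0,0],1]
    - [[0,-0.012,0],[0,0,0],1]
    - [[0,-0.012,0],[0,0,0],1]
    - [[0,-0.01,0],[0,0,0],1]

```text
t: 12.6
tcp_pos: [0.6806, 0.0329, 0.1336]
eef_rot: [0.005, 0.586, 0.81, 0.007]
ft_force: [1.6, 2.0, 3.6]
opening: -0.002
```

Run:
```python
from h import *
go([142,0,126])
```

```text
t 12.6 unit mm [161.3  -1.  133.6] toolaxes in unit [[0.0, 1.0, 0.017], [1.0, -0.0, -0.001], [-0.001, 0.017, -1.0]] F [2.1 1.5 3.6] op -0.0024005048064542366
tool shift to [142, 0, 126] [ 0.001  -0.0194  0.0073]
```

>>> play_rows:
  plan:
    - [[0,-0.006,0.004],[0,0,0],1]
    - [[0,-0.006,0.002],[0,0,0],1]
    - [[0,-0.005,0],[0,0,0],1]

```text
t: 12.98
tcp_pos: [0.6707, 0.0293, 0.136]
eef_rot: [0.013, 0.586, 0.81, 0.014]
ft_force: [1.6, 0.7, 1.7]
opening: 0.001
```

Run:
```python
from h import *
go([142,0,126]);grab("12",c=(.65,.01,.1));wheel("12")
```

```text
t 12.97 unit mm [150.8  -1.4 136. ] toolaxes in unit [[-0.001, 0.999, 0.038], [1.0, 0.001, -0.004], [-0.004, 0.038, -0.999]] F [1.8 0.2 1.7] op 0.0013856400386608053
tool shift to [142, 0, 126] [ 0.0014 -0.0092  0.0096]
scene12 [('vial', 83, np.float64(-113.5), np.float64(0.049)), ('vial', 59, np.float64(54.4), np.float64(0.063)), ('post', 69, [-0.0513, 0.0219, 0.0978], np.float64(156.9))]
side12 [('vial', 96, np.float64(59.5), np.float64(0.045)), ('vial', 113, np.float64(-119.0), np.float64(0.067)), ('post', 92, [-0.0489, -0.0126, 0.0963], np.float64(-165.6))]
```

View pics/side12.png

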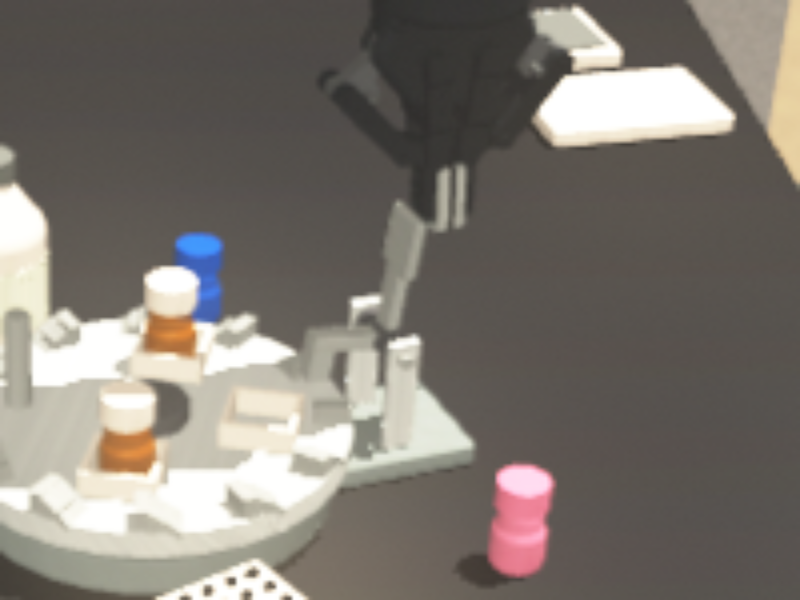

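The lever is nearly upright (tab at side crop (402,245)) and the nose is going down between teeth at (322,370). I continue with a tilt fix.

>>> play_rows:
  plan:
    - [[0,-0.003,0.005],[0.038,0,0],1]
    - [[0,-0.005,0.002],[0,0,0],1]
    - [[0,-0.004,0],[0,0,0],1]

```text
t: 13.45
tcp_pos: [0.6615, 0.0258, 0.1281]
eef_rot: [0.003, 0.586, 0.81, 0.0]
ft_force: [11.2, 3.9, 0.6]
opening: 0.001
```

Run:
```python
from h import *
go([140,0,126])
```

```text
t 13.45 unit mm [140.9  -1.9 128.1] toolaxes in unit [[-0.001, 1.0, 0.004], [1.0, 0.001, -0.004], [-0.004, 0.004, -1.0]] F [11.9  0.2  0.6] op 0.0012171627659961221
tool shift to [140, 0, 126] [ 0.0019 -0.001   0.0021]
```

Force is up to 12 N, so it is probably at the home stop. One more small press to confirm.

>>> play_rows:
  plan:
    - [[0,-0.003,0],[0,0,0],1]
    - [[0,-0.002,0],[0,0,0],1]

```text
t: 13.7
tcp_pos: [0.6618, 0.0259, 0.1282]
eef_rot: [0.007, 0.585, 0.811, 0.006]
ft_force: [6.3, 2.8, -0.9]
opening: 0.0
```

Run:
```python
from h import *
go([160,0,128])
```

```text
t 13.7 unit mm [141.4  -1.8 128.2] toolaxes in unit [[-0.002, 1.0, 0.018], [1.0, 0.002, -0.004], [-0.004, 0.018, -1.0]] F [ 6.8  0.7 -0.9] op 0.0004369044557322939
tool shift to [160, 0, 128] [0.0018 0.0186 0.0005]
```

It won't move further. I withdraw outward, then up, and inspect.

>>> play_rows:
  plan:
    - [[0,0.015,0],[0,0,0],1]
    - [[0,0.01,0],[0,0,0],1]
    - [[0,0,-0.04],[0,0,0],1]
    - [[0,-0.02,-0.04],[0,0,0],1]
    - [[0,-0.04,-0.02],[0,0,0],1]

```text
t: 14.32
tcp_pos: [0.6212, 0.0138, 0.2205]
eef_rot: [-0.002, 0.585, 0.811, -0.001]
ft_force: [0.3, -0.1, 1.3]
opening: 0.002
```

>>> play_rows:
  plan:
    - [[0,-0.05,0],[0,0,0],1]
    - [[0,-0.04,0],[0,0,0],1]
    - [[0,0,0],[0,0,0],1]

```text
t: 14.7
tcp_pos: [0.5298, -0.0164, 0.2214]
eef_rot: [-0.002, 0.586, 0.81, -0.003]
ft_force: [0.8, 0.3, 0.6]
opening: -0.0
```

Run:
```python
from h import *
st()
from cell import optics
m=optics.camera_model("wrist");p,d=optics.grab_frame("wrist");np.savez("pics/wrist13.npz",p=p,d=d,**m);cv2.imwrite("pics/wrist13.png",p)
grab("13",c=(.6,.0,.1));teeth("wrist0");teeth("wrist13")
for n in ["scene0","scene13","side0","side13","wrist0","wrist13"]: lever(n)
def obs(n):
    X,f=upts(n)
    m=(X[...,2]>.112)&(X[...,2]<.16)&(X[...,0]>.10)&(X[...,0]<.2)&(abs(X[...,1])<.022)&(f['p'].min(-1)>70)
    v,u=np.argwhere(m).mean(0);return u,v
for a in ["scene","side"]: print(a,np.subtract(obs(a+"13"),obs(a+"0")))
wheel("13")
```

```text
t 14.7 unit mm [  2.7  -0.8 221.4] toolaxes in unit [[-0.001, 1.0, -0.007], [1.0, 0.001, 0.001], [0.001, -0.007, -1.0]] F [0.9 0.1 0.6] op -0.0002599088527598638
wrist0 [-169.5, -139.5, -109.3, -79.4, -49.7, -21.8, 39.8, 69.9, 100.0, 130.1, 160.3]
wrist13 [-169.8, -139.7, -50.2, -22.0, 39.6, 69.6, 99.8, 130.0, 160.1]
scene0 299 top [0.1265 0.0019 0.1443] max z 0.1482 fit dx/dz angle -0.03 pivot-angle 0.02
scene13 292 top [0.126  0.0013 0.1442] max z 0.148 fit dx/dz angle -0.039 pivot-angle 0.013
side0 144 top [ 0.1213 -0.0033  0.1436] max z 0.1474 fit dx/dz angle 0.032 pivot-angle -0.05
side13 143 top [ 0.1211 -0.0032  0.1434] max z 0.1471 fit dx/dz angle 0.036 pivot-angle -0.053
wrist0 552 top [0.125  0.0014 0.1439] max z 0.1459 fit dx/dz angle 0.033 pivot-angle -0.0
wrist13 539 top [0.1244 0.001  0.1439] max z 0.1462 fit dx/dz angle 0.354 pivot-angle -0.009
scene [ 0.13059513 -0.24139827]
side [-0.10474942 -0.19191919]
scene13 [('vial', 26, np.float64(-111.8), np.float64(0.05)), ('post', 76, [-0.0507, 0.0184, 0.0973], np.float64(160.1))]
side13 [('vial', 86, np.float64(58.8), np.float64(0.045)), ('vial', 66, np.float64(-117.9), np.float64(0.067)), ('post', 88, [-0.0499, -0.0086, 0.0965], np.float64(-170.2))]
```

View pics/side13.png

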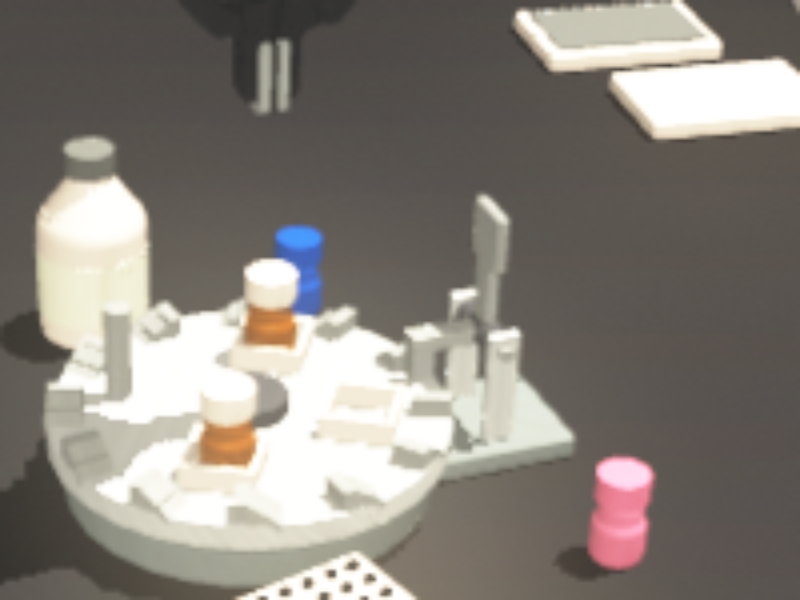

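View pics/wrist13.png

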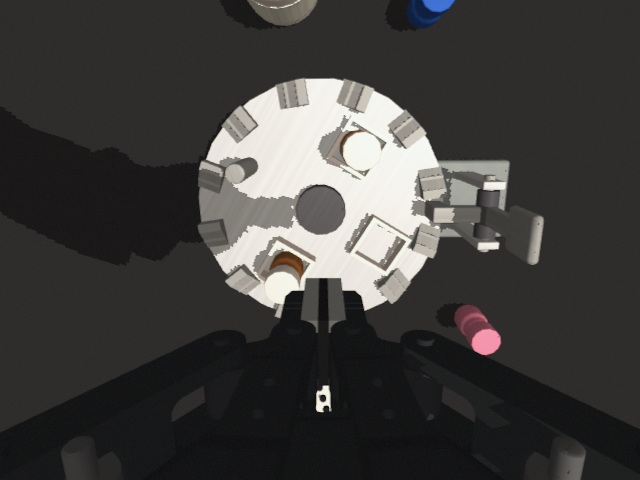

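The lever stands exactly as it did at the start: its pixel shift is under 0.3 px in both views, so the pawl angle is about 0. The nose is down between two teeth at wrist (430,212). The wheel is 30.1–30.3° back, both vials are upright, and the arm is clear. Handing in.

```bash
python3 -c "
from cell import order,sense
print(order.job_done())"
```

```text
the job is handed in; nothing more can be done
None
```

The carousel is back by one notch with the pawl home, and I have handed the job in; no verdict was reported.

**What I did:** With the shut fingertips I pushed the lever outward. The first lift read about 0.40–0.43 rad, a thin margin over 0.36, so I pushed again to about 0.53 rad. I then pushed the post clockwise in two strokes: 26.7° after the first, the rest after the second. Finally I pushed the lever back inward until it stopped at about 12 N.

**Last checks:**
- **Wheel:** tooth phase in the wrist view puts it about 30.1–30.3° back from where it started.
- **Pawl:** the lever's image is within 0.3 px of its starting place in both fixed views, so the pawl is home.
- **Vials and arm:** both vials are upright in their sockets, and the arm is 0.22 m up, touching nothing.
- **Bottle and tip box:** I never touched them, but I did not measure their positions again at the end.

**What disagreed or went wrong:**
- **Post and vial angles:** the fixed-camera estimates of the post and vial angles were off by several degrees because the things were partly seen. I relied on the tooth phase instead.
- **Lever tilt fit:** one wrist-view fit of the lever's slope gave 0.35 rad. It disagreed with all the other lever readings (pivot angles and image shift), and I judged it spoiled by mixed faces.
- **Low approach:** one move towards the post overshot down to 58 mm, just above the teeth, without touching anything.

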